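# Feed the steady-rest finger carriage to its brass index

### The job

Turn the black knob on the little bench slide to feed the grey steady-rest carriage along its bed until the carriage's red pointer stands tip to tip with the brass index clip (not the blue one), then let go. Move the carriage by its knob only, never by pushing on the carriage itself, and do not disturb the oil can, washer or punch lying round about.

Things in the scene. Friction and masses are not known exactly. Their poses are not given: they have to be found in the camera images.
- bed: Fixed green cast base of the slide with two steel ways, 340 mm along y, from x = -75 to +120 mm, 18 mm thick; ways' top 44 mm, end blocks' top 48 mm above the bench. Origin: centre of the underside. The carriage slides along the bed's y axis; rack on its -x side, index clips on its +x side. Place and yaw vary.
- saddle: Grey carriage body, 100 (x) x 96 (y) x 22 mm, top 68 mm above the bench. A rusted finger (22 mm wide, 16 mm tall, its top at 64 mm) sticks out 56 mm beyond its +y end; a red pointer beyond its +x edge. Origin: at bench height below the knob's axis; axes parallel to the bed's. Travels with the knob, 20 mm per rad. Must not be pushed (8 N at most from the robot).
- knob (a joint): Knob angle, rad, counter-clockwise from above is positive. +1 rad carries the carriage, and the knob with it, +20 mm along the bed's y axis; clockwise brings it back. At 0 the carriage is at mid bed and the knob's bar lies along the bed's x. The carriage stops 84 mm either side of mid bed. The knob stays where it is left; turning takes about 0.3 N m.
- knob_grip (a point): Centre of the black knob's bar, the place to grip, on the vertical turning axis, 106 mm above the bench. Bar 62 mm long (point's x), 16 mm thick (y), 88 to 124 mm high. A white line marks the +x half of its top. Below it a neck 22 mm and a silver skirt 58 mm in diameter, the skirt's top at 76 mm. The axis shifts along the bed's y as the knob turns.
- pointer_tip (a point): Tip of the red pointer on the carriage, 75 mm from the knob's axis in the bed's +x direction, 64 mm above the bench; axes parallel to the bed's.
- brass_clip_tip (a point): Tip of the brass index clip, fixed on the bed's +x edge and pointing at the carriage, 64 mm above the bench; axes parallel to the bed's. The red pointer passes it with a 4 mm gap; tip to tip means equal positions along the bed's y. At either side of the starting carriage, 20 to 65 mm away.
- blue_clip_tip (a point): Tip of the blue index clip, the same shape, at the other side of the starting carriage: not wanted here.
- oil_can: Loose squat tin oil can, 92 mm in diameter, 74 mm tall with a bent spout to 129 mm. Origin: centre of its underside.
- washer: Loose bronze thrust washer lying flat, 84 mm outside, 48 mm inside diameter, 8 mm thick. Origin: centre of its underside.
- punch: Loose blued centre punch lying on the bench along its own x, 138 mm long, 13 mm square. Origin: under its middle.

How it is judged:
By the outcome, as a careful person would: the job done as asked, in the order asked, and still so for the second after the job is handed in, with the robot touching nothing.
It also fails if it takes over 58 s, if anything falls off the work surface, if the arm or the gripper's body presses on something with over 40 N, if the wrist force passes 120 N, or if a joint passes its speed limit or range.

### The arm

A 7-joint arm with a two-finger parallel gripper is mounted at the origin on the work surface. World frame = base frame: x ahead of the robot, y to its left, z up, the work surface at z = 0. Lengths are in m, angles in rad, forces in N, time in s.
With the tool pointing down it reaches from about 0.35 to 0.9 m from the base axis. Payload 7.2 kg.
Tool frame: the origin (TCP) lies on the centre line of the jaws, within the pads' length; the fingertips stand 25 mm ahead of it and the grasp point (between the pads) lies 6 mm ahead of it; y points along the fingers, z is the direction in which the jaws open and shut, and the axes are right-handed (so a half turn about y gives the same grasp; the last joint's range is limited). The gripper opens to 88 mm and grips with 3 to 60 N. Pads are 20 mm wide; open, the fingers measure 115 mm over their backs; the gripper's body (75 mm by 178 mm) begins 61 mm behind the grasp point.
Start: joints at [-1.348, 0.411, -0.013, 1.596, 0.006, 1.134, -0.082], TCP at [0.179, 0.599, 0.248] pointing down, gripper open.
Joint ranges: [-2.95, 2.95], [-0.29, 1.99], [-1.47, 1.44], [0.14, 2.54], [-1.03, 4.17], [0.13, 1.85], [-2.86, 2.86]. Speed limits (rad/s): [2.39, 2.39, 3.01, 3.01, 3.14, 3.14, 3.14].

### API

Orientations are given as a unit quaternion [x, y, z, w].
In Python, from bench import readout, vision, ticket gives the robot as it stands.
- The arm moves only by the tool play_rows, never from a script. Its argument "series" is one flat list of numbers, 7 for each row, row after row: the shift along the tool's x, y, z in cm, then the turn, a rotation vector about the tool's x, y, z in degrees, then the opening in per cent of the stroke, from 0 (shut) to 100 (fully open). A call has 1 to 20 rows; each row shifts and turns the commanded pose from where the row before left it, along the tool's axes as they then stand; what a row does not reach is not made up. A row lasts 1/8 s, in which the tool goes at most 62.5 mm and 10.7 degrees, less where a joint would pass 70% of its speed; a pose out of reach is approached as far as the arm can. A call with a gripper value outside its range is refused whole. The fingers move at their own pace and stop on an object; "newtons" is the grip in N (left out, the last holds). Time passes only in rows, so rows that do not move let the fingers close. It gives the time, the measured TCP pose, the force and the opening at its end, in the units of the state.
- readout.observe(): the state, without advancing time (a new reading comes with each control period).
- vision.grab_frame(name): name is "scene" or "top"; returns a dict with "image" (384x512x3 uint8, red, green, blue), "intrinsics" (3x3 intrinsics, pixels), "view" (4x4, takes a point from world to camera coordinates). Camera axes: x right, y up, looking along -z (the intrinsics and any distortion apply to the point x, -y, -z); pixel columns grow to the right and rows downward; lengths in m; the calibration is good to about 2 mm. A picture is of the moment at which its call begins. There is no depth.
- ticket.job_done(): hands the job in, once; it reports no verdict.
The state is a dict: "clock": time; "qpos": joint angles; "joint_vel": joint speeds; "joint_efforts": joint torques, N m; "ee_pos": TCP position; "tcp_rot": TCP orientation; "wrist_force": force on the tool from outside, world axes, zero at the start; "wrist_torque": the same for the moment, N m; "gripper_width": finger opening in m.
Only numpy, scipy, OpenCV 4.12 (cv2) and the standard library are available. Lean on these libraries where they do the work, as an engineer would, in place of code of your own. Each camera call takes 0.05 s, during which the arm holds its last target.

## Working session

There is one attempt and no reset: what is moved stays moved. The work goes in short steps, Python scripts to look and compute and a tool call to move; the robot and the scene stay as the last step left them, time stands still between calls to the robot, and variables do not carry over. Pictures are saved under pics/ and viewed, and the job is handed in when it is done.

Besides the shell and the picture viewer there is one more tool, called as a command line: name --argument value ..., lists and objects as JSON in quotes. play_rows: Moves the arm, as the interface text tells. Its arguments: {"type":"object","properties":{"series":{"type":"array","items":{"type":"number"}},"newtons":{"type":"number"}},"required":["series"]}

```bash
mkdir -p pics; ls; python3 - <<'E'
from bench import readout, vision
import cv2, numpy as np
print(readout.observe())
for n in ("scene","top"):
    f=vision.grab_frame(n); cv2.imwrite(f"pics/{n}0.png",f["image"][:,:,::-1]); print(n,np.round(f["intrinsics"],2).tolist(),np.round(f["view"],4).tolist(),[k for k in f])
    np.savez(f"{n}0.npz",**{k:np.array(v) for k,v in f.items()})
E
```

```text
pics
{'clock': 0.0, 'qpos': array([-1.34820179,  0.41186687, -0.01269915,  1.59701622,  0.00557109,
        1.13429641, -0.08217455]), 'joint_vel': array([ 0.0019793 ,  0.00135334, -0.00026883,  0.00136089,  0.00023468,
       -0.00060068,  0.00127415]), 'joint_efforts': array([ 5.13611703e-04, -5.87958956e+01,  6.42111842e-01, -2.91083944e+01,
       -5.37412602e-02,  1.84352364e-02,  1.65502875e-04]), 'ee_pos': array([0.17910185, 0.59831552, 0.24684107]), 'tcp_rot': array([ 0.70019329, -0.10248869,  0.10239219, -0.69910033]), 'wrist_force': array([-0.21608566, -0.06386151,  0.92296599]), 'wrist_torque': array([ 0.04141594, -0.02117702,  0.02069719]), 'gripper_width': 0.0878908017559034}
scene [[350.73, 0.0, 253.09], [0.0, 350.73, 188.27], [0.0, 0.0, 1.0]] [[0.7738, 0.6333, 0.0112, -0.392], [-0.3675, 0.4344, 0.8223, 0.1166], [0.5159, -0.6405, 0.5689, -1.3306], [0.0, 0.0, 0.0, 1.0]] ['image', 'intrinsics', 'view']
top [[491.75, 0.0, 262.35], [0.0, 491.75, 194.22], [0.0, 0.0, 1.0]] [[0.021, -0.9998, 0.0062, -0.0248], [0.9926, 0.0216, 0.1193, -0.5199], [-0.1194, 0.0036, 0.9928, -1.2814], [0.0, 0.0, 0.0, 1.0]] ['image', 'intrinsics', 'view']
```

View pics/scene0.png

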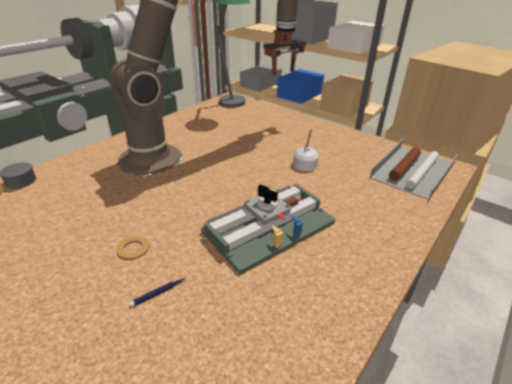

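View pics/top0.png

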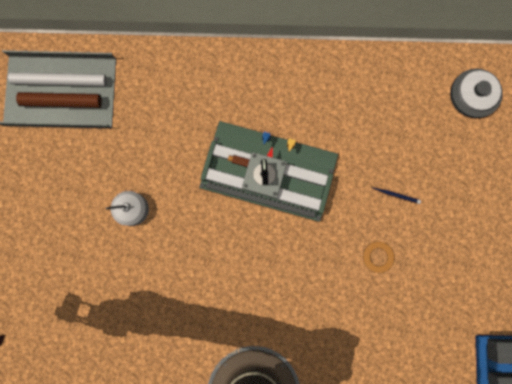

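The top view shows the slide at about (270,170) px, with the knob near (264,170), the blue clip (266,136), the brass clip (291,145) and the red pointer (271,153). The oil can, punch and washer are clear of the slide. I'll zoom in next.

```bash
python3 - <<'E'
import cv2, numpy as np
a=cv2.imread("pics/top0.png")[110:230,190:350]; cv2.imwrite("pics/top0z.png",cv2.resize(a,None,fx=5,fy=5,interpolation=cv2.INTER_CUBIC))
a=cv2.imread("pics/scene0.png")[170:275,195:345]; cv2.imwrite("pics/scene0z.png",cv2.resize(a,None,fx=5,fy=5,interpolation=cv2.INTER_CUBIC))
E
```

```text
(no output)
```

View pics/top0z.png

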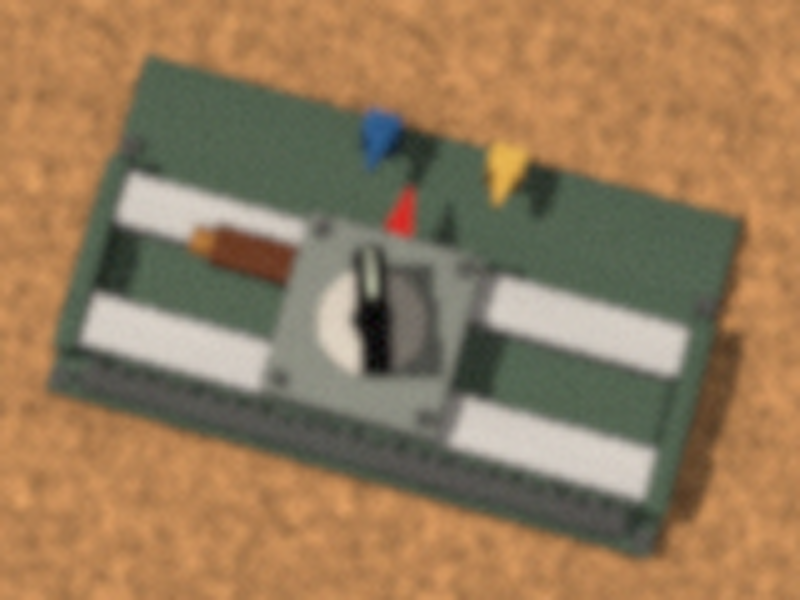

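View pics/scene0z.png

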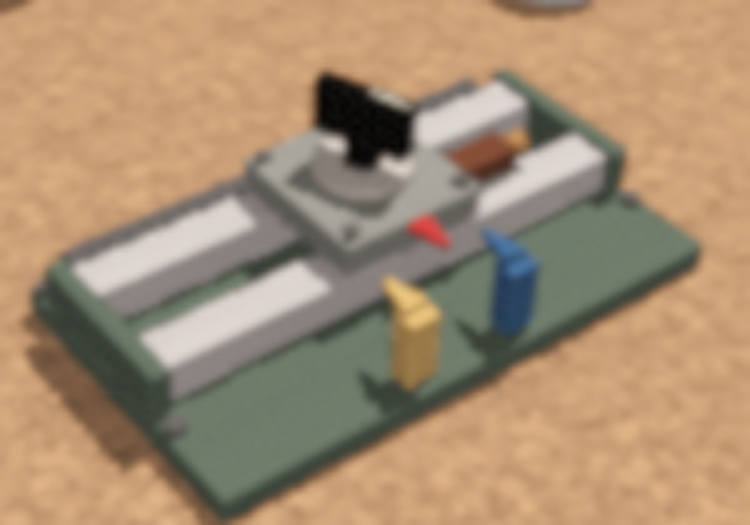

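```bash
cat > h.py <<'E'
import numpy as np, cv2
def load(n): 
    d=np.load(n+".npz"); return d["image"],d["intrinsics"],d["view"]
def ray(px,K,V):
    px=np.atleast_2d(np.asarray(px,float)); d=np.c_[(px[:,0]-K[0,2])/K[0,0],-(px[:,1]-K[1,2])/K[1,1],-np.ones(len(px))]
    R=V[:3,:3]; return -R.T@V[:3,3], d@R
def onplane(px,z,K,V):
    c,d=ray(px,K,V); return c+d*((z-c[2])/d[:,2])[:,None]
def proj(P,K,V):
    p=np.atleast_2d(P)@V[:3,:3].T+V[:3,3]; return np.c_[K[0,0]*p[:,0]/-p[:,2]+K[0,2],-K[1,1]*p[:,1]/-p[:,2]+K[1,2]]
def zoom(px,x0,y0,s=5): return (np.atleast_2d(px)+.5)/s-.5+[x0,y0]
E
python3 - <<'E'
from h import *
im,K,V=load("top0")
print("cam",-V[:3,:3].T@V[:3,3])
T=lambda p,z: onplane(zoom(p,190,110),z,K,V)
C=T([(150,58),(740,215),(650,552),(52,385)],.018)
print("base corners",C.round(4).tolist(),[np.linalg.norm(C[i]-C[(i+1)%4]).round(4) for i in range(4)])
tips=T([(410,187),(497,205),(373,168)],.064); print("tips r,b,bl",tips.round(4).tolist())
yd=(C[0]-C[1])+(C[3]-C[2]); yd/=np.linalg.norm(yd); xd=np.array([yd[1],-yd[0],0]); print("yaw deg",np.degrees(np.arctan2(xd[1],xd[0])))
print("rel y brass",(tips[1]-tips[0])@yd,"x",(tips[1]-tips[0])@xd,"blue",(tips[2]-tips[0])@yd,(tips[2]-tips[0])@xd)
print("knob from pointer",tips[0]-.075*xd)
cen=C.mean(0); bo=cen-.0225*xd; print("bed origin",bo, "carriage y",(tips[0]-bo)@yd, (tips[0]-bo)@xd)
B=T([(370,250),(376,372)],.124);print("bar ends",B.tolist(),"mid",B.mean(0), np.linalg.norm(B[0]-B[1]),"ang",np.degrees(np.arctan2(*(B[0]-B[1])[[1,0]])))
ims,Ks,Vs=load("scene0")
S=lambda p,z: onplane(zoom(p,195,170),z,Ks,Vs)
t=S([(450,247),(387,282),(485,233)],.064);print("scene tips",t.tolist(),"rel",(t[1]-t[0])@yd,(t[2]-t[0])@yd)
print("scene bar top ends",S([(318,75),(412,110)],.124))
for nm,(i,k,v) in dict(top=(im,K,V)).items():
    hsv=cv2.cvtColor(i,cv2.COLOR_RGB2HSV)
    m=(hsv[...,2]<60).astype(np.uint8); m[:140]=0;m[205:]=0;m[:,:240]=0;m[:,300:]=0
    ys,xs=np.nonzero(m);print(list(zip(xs,ys,hsv[ys,xs,2]))[:60])
E
```

```text
cam [ 0.36357524 -0.00892276  1.33442206]
base corners [[0.7211, 0.1078, 0.018], [0.6406, -0.2165, 0.018], [0.4556, -0.1687, 0.018], [0.539, 0.155, 0.018]] [np.float64(0.3341), np.float64(0.1911), np.float64(0.3342), np.float64(0.1882)]
tips r,b,bl [[0.6421, -0.0353, 0.064], [0.6335, -0.0812, 0.064], [0.6519, -0.0156, 0.064]]
yaw deg -14.186607111763474
rel y brass -0.04666845708276917 x 0.0029003477481466147 blue 0.021481173055263376 0.00464190976430666
knob from pointer [ 0.5693804  -0.01691024  0.064     ]
bed origin [ 0.56727434 -0.02509478  0.018     ] carriage y 0.008451092073333907 0.07503595566688583
bar ends [[0.5963950478320654, -0.014647427650697396, 0.12399999999999989], [0.5348709510614329, -0.018905043145466136, 0.12399999999999989]] mid [ 0.565633   -0.01677624  0.124     ] 0.06167123943252195 ang 3.9586944590041777
scene tips [[0.6433365626327857, -0.03488012970607224, 0.06399999999999995], [0.634560128844776, -0.07952714066035804, 0.06399999999999995], [0.6510478152204999, -0.01293176763613002, 0.06399999999999995]] rel -0.04543633122259127 0.023168875229608202
scene
[... 2153 characters left out ...]
int8(59)), (np.int64(278), np.int64(156), np.uint8(57)), (np.int64(279), np.int64(156), np.uint8(56)), (np.int64(278), np.int64(157), np.uint8(56)), (np.int64(279), np.int64(157), np.uint8(56)), (np.int64(266), np.int64(163), np.uint8(58)), (np.int64(266), np.int64(164), np.uint8(58)), (np.int64(266), np.int64(169), np.uint8(50)), (np.int64(262), np.int64(170), np.uint8(54)), (np.int64(263), np.int64(170), np.uint8(46)), (np.int64(264), np.int64(170), np.uint8(50)), (np.int64(265), np.int64(170), np.uint8(41)), (np.int64(266), np.int64(170), np.uint8(32)), (np.int64(262), np.int64(171), np.uint8(47)), (np.int64(263), np.int64(171), np.uint8(22)), (np.int64(264), np.int64(171), np.uint8(22))]
```

```bash
cat >> h.py <<'E'
from scipy.spatial.transform import Rotation as Ro
def step(pos,q,tpos,trot):
    "cm shift in tool axes, rotvec deg"
    R=Ro.from_quat(q); return R.inv().apply(np.array(tpos)-pos)*100, np.degrees((R.inv()*trot).as_rotvec())
def down(jaw_deg):
    "tool y down, tool z (opening) at world azimuth jaw_deg"
    a=np.radians(jaw_deg); z=np.array([np.cos(a),np.sin(a),0]); y=np.array([0,0,-1.]); return Ro.from_matrix(np.c_[np.cross(y,z),y,z])
E
python3 - <<'E'
from h import *
from bench import readout
o=readout.observe(); R=Ro.from_quat(o["tcp_rot"]); print(R.as_matrix().round(3))
for a in (96,-84):
    print(a,*[x.round(2) for x in step(o["ee_pos"],o["tcp_rot"],[.567,-.018,.2],down(a))])
E
```

```text
[[ 0.958 -0.     0.287]
 [-0.287 -0.001  0.958]
 [ 0.    -1.    -0.001]]
96 [ 54.83   4.76 -47.92] [ 8.000e-02 -2.266e+01 -1.000e-02]
-84 [ 54.83   4.76 -47.92] [2.0000e-02 1.5734e+02 1.2000e-01]
```

play_rows --series '[3.4, 0, -3, 0, 0, 0, 100, 3.4, 0, -3, 0, 0, 0, 100, 3.4, 0, -3, 0, 0, 0, 100, 3.4, 0, -3, 0, 0, 0, 100, 3.4, 0, -3, 0, 0, 0, 100, 3.4, 0, -3, 0, 0, 0, 100, 3.4, 0, -3, 0, 0, 0, 100, 3.4, 0, -3, 0, 0, 0, 100, 3.4, 0, -3, 0, 0, 0, 100, 3.4, 0, -3, 0, 0, 0, 100, 3.4, 0, -3, 0, 0, 0, 100, 3.4, 0, -3, 0, 0, 0, 100, 3.4, 0, -3, 0, 0, 0, 100, 3.4, 0, -3, 0, 0, 0, 100, 3.4, 0, -3, 0, 0, 0, 100, 3.4, 0, -3, 0, 0, 0, 100, 0, 0, 0, 0, -7.6, 0, 100, 0, 0, 0, 0, -7.5, 0, 100, 0, 0, 0, 0, -7.5, 0, 100, 0, 0, 0, 0, 0, 0, 100]'

```text
clock: 2.6
ee_pos: [0.5625, -0.0171, 0.2473]
tcp_rot: [-0.706, -0.036, 0.037, 0.706]
wrist_force: [0.3, 0.3, 0.2]
gripper_width: 0.0876
```

```bash
python3 - <<'E'
from h import *
from bench import readout
o=readout.observe()
print(*[x.round(2) for x in step(o["ee_pos"],o["tcp_rot"],[.569,-.017,.115],down(96))],o["qpos"].round(2))
E
```

```text
[ 0.65 13.23 -0.06] [-0.01 -0.12 -0.04] [-0.31  0.31  0.33  1.77 -0.11  1.08  1.72]
```

play_rows --series '[0.6, 2, 0, 0, 0, 0, 100, 0, 2.5, 0, 0, 0, 0, 100, 0, 2.5, 0, 0, 0, 0, 100, 0, 2.2, 0, 0, 0, 0, 100, 0, 2, 0, 0, 0, 0, 100, 0, 1.0, 0, 0, 0, 0, 100, 0, 1, 0, 0, 0, 0, 100, 0, 0, 0, 0, 0, 0, 100]'

```text
clock: 3.6
ee_pos: [0.5685, -0.0164, 0.1152]
tcp_rot: [0.706, 0.036, -0.037, -0.706]
wrist_force: [-0.5, 0.1, 0.2]
gripper_width: 0.0879
```

```bash
cat > snap.py <<'E'
import sys,cv2,numpy as np
from bench import readout,vision
t=sys.argv[1]
for n,(y0,y1,x0,x1) in dict(scene=(150,270,195,355),top=(110,230,190,350)).items():
    f=vision.grab_frame(n); np.savez(f"{n}{t}.npz",**{k:np.array(v) for k,v in f.items()})
    cv2.imwrite(f"pics/{n}{t}z.png",cv2.resize(f["image"][y0:y1,x0:x1,::-1],None,fx=5,fy=5,interpolation=cv2.INTER_CUBIC))
o=readout.observe();print(o["ee_pos"],o["tcp_rot"],o["gripper_width"],o["wrist_force"])
E
python3 snap.py 1
```

```text
[ 0.56902343 -0.01649912  0.11608173] [-0.70616136 -0.03668705  0.03623751  0.70617069] 0.08785088382131447 [-1.09851694  0.03495808 -1.22946562]
```

View pics/scene1z.png

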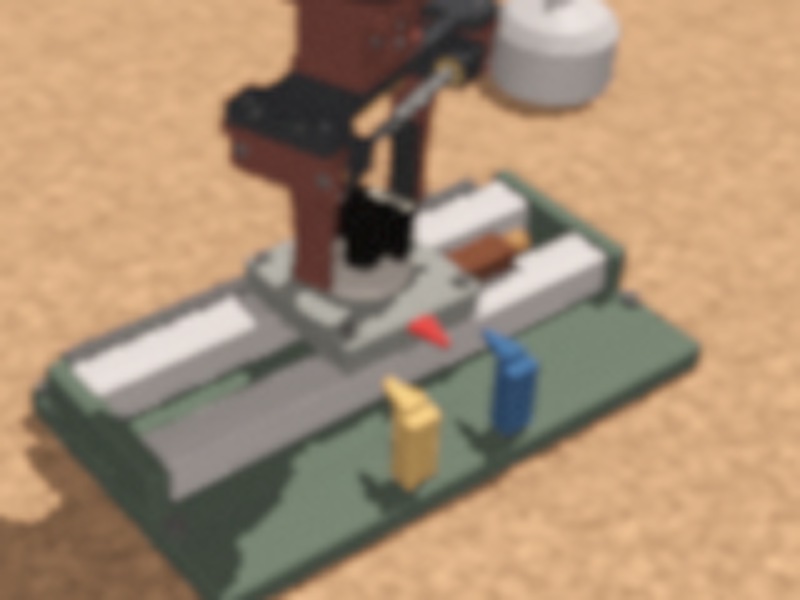

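View pics/top1z.png

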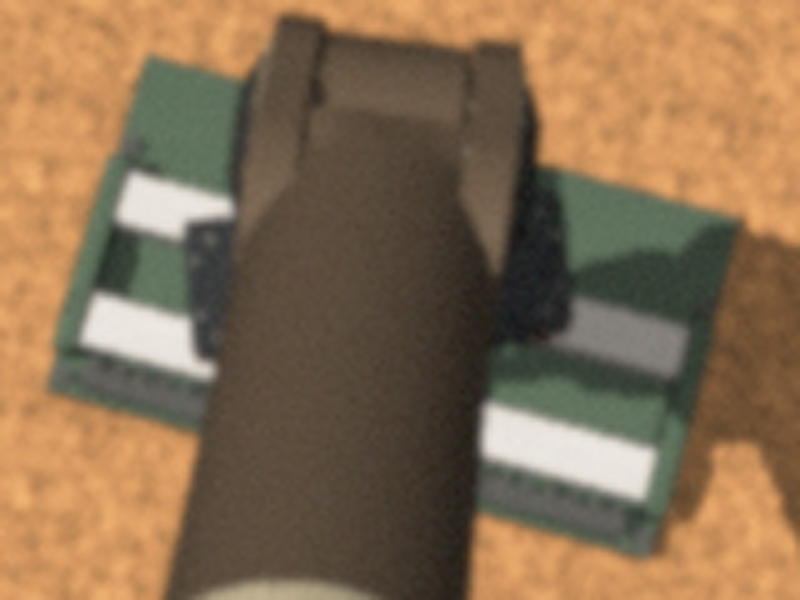

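The scene view shows the black bar centred between the jaws at about (375,230) in the zoom. The red tip at (450,345) and the brass tip at (387,382) are both still in view. Closing now.

play_rows --series '[0, 0, 0, 0, 0, 0, 15, 0, 0, 0, 0, 0, 0, 15, 0, 0, 0, 0, 0, 0, 15, 0, 0, 0, 0, 0, 0, 10, 0, 0, 0, 0, 0, 0, 5, 0, 0, 0, 0, 0, 0, 0, 0, 0, 0, 0, 0, 0, 0, 0, 0, 0, 0, 0, 0, 0]' --newtons 50

```text
clock: 4.7
ee_pos: [0.5686, -0.0152, 0.1156]
tcp_rot: [-0.706, -0.037, 0.037, 0.707]
wrist_force: [-1.1, 5.0, 0.5]
gripper_width: 0.0157
```

```bash
python3 snap.py 2; python3 - <<'E'
from h import *
from bench import readout
o=readout.observe(); print(o["wrist_torque"]); R=Ro.from_quat(o["tcp_rot"]).as_matrix(); az=np.degrees(np.arctan2(R[1,2],R[0,2])); print(az)
# 9 deg/row about tool y: sign: clockwise from above with tool y down -> positive
yaw=np.radians(-14.2); yd=np.array([-np.sin(yaw),np.cos(yaw),0])
d=-9; s=np.radians(d)*.02*100
for k in range(16):
    a=az+d*(k+.0); Rk=down(a); print(k,(Rk.inv().apply(yd*s)).round(2))
E
```

```text
[ 0.56860206 -0.01520161  0.11560439] [-0.70565677 -0.03675536  0.03694391  0.70663478] 0.015662209712118246 [-1.08573771  5.20049366  1.40478808]
[ 1.01524824  0.19203498 -0.17993828]
95.97443910088973
0 [-0.11  0.   -0.29]
1 [-0.06  0.   -0.31]
2 [-0.01  0.   -0.31]
3 [ 0.04  0.   -0.31]
4 [ 0.09  0.   -0.3 ]
5 [ 0.13  0.   -0.29]
6 [ 0.17  0.   -0.26]
7 [ 0.21  0.   -0.23]
8 [ 0.25 -0.   -0.19]
9 [ 0.27  0.   -0.15]
10 [ 0.29  0.   -0.11]
11 [ 0.31  0.   -0.06]
12 [ 0.31  0.   -0.01]
13 [0.31 0.   0.04]
14 [ 0.3  -0.    0.09]
15 [0.29 0.   0.13]
```

View pics/scene2z.png

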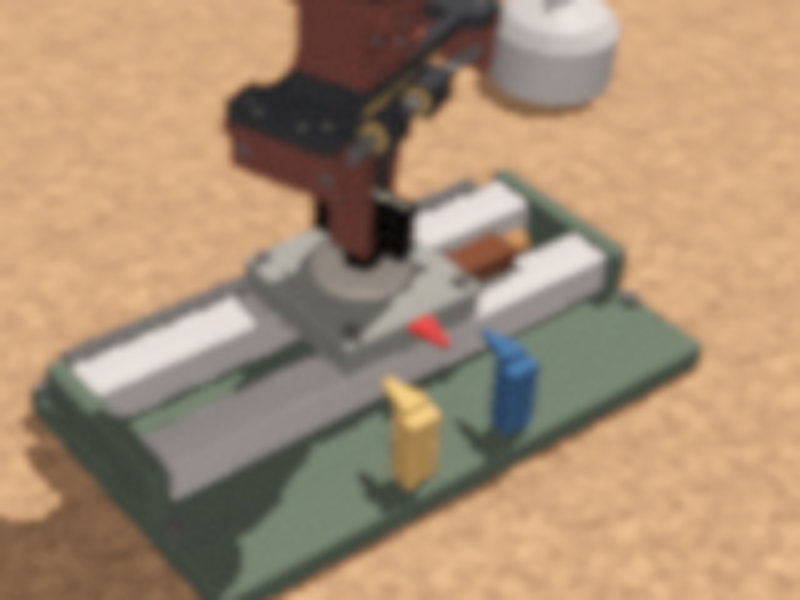

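The bar is gripped at 15.7 mm opening, which matches its 16 mm thickness. I'll turn clockwise 54°, with the tool following the carriage toward bed −y, then check.

play_rows --series '[0, 0, 0.1, 0, 0, 0, 0, -0.11, 0, -0.29, 0, 9, 0, 0, -0.06, 0, -0.31, 0, 9, 0, 0, -0.01, 0, -0.31, 0, 9, 0, 0, 0.04, 0, -0.31, 0, 9, 0, 0, 0.09, 0, -0.3, 0, 9, 0, 0, 0.13, 0, -0.29, 0, 9, 0, 0, 0, 0, 0, 0, 0, 0, 0]'

```text
clock: 5.8
ee_pos: [0.564, -0.0332, 0.1156]
tcp_rot: [-0.646, 0.288, -0.288, 0.646]
wrist_force: [-0.6, 4.2, 0.9]
gripper_width: 0.0157
```

```bash
python3 snap.py 3; python3 - <<'E'
from h import *
from bench import readout
o=readout.observe(); print(o["wrist_torque"]); R=Ro.from_quat(o["tcp_rot"]).as_matrix(); az=np.degrees(np.arctan2(R[1,2],R[0,2])); print(az, o["qpos"].round(2))
E
```

```text
[ 0.56402022 -0.0332057   0.11564109] [-0.64618943  0.28697425 -0.28676747  0.64641273] 0.016147193804919507 [-0.1959609   4.43085393  0.3742091 ]
[ 0.99222391  0.17908065 -0.3898781 ]
42.13041477879325 [-0.42  0.5   0.53  1.9  -0.34  0.83  1.02]
```

View pics/scene3z.png

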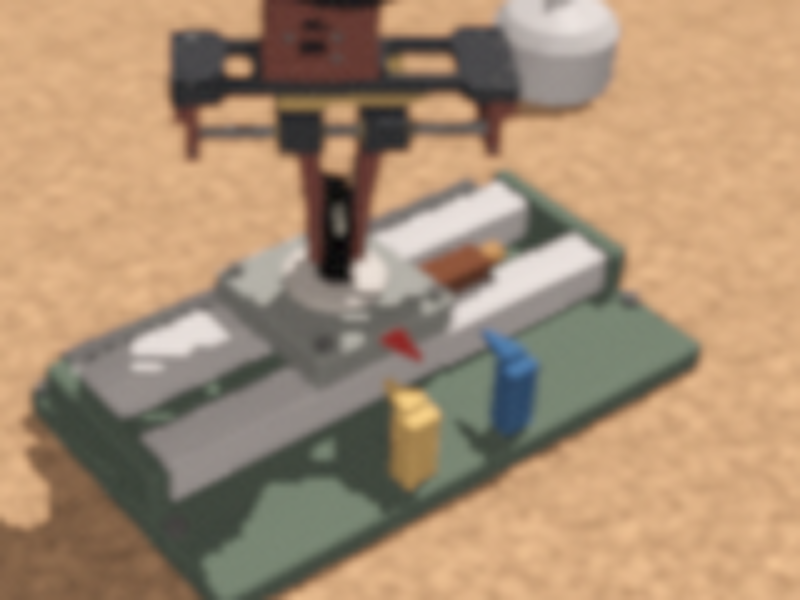

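play_rows --series '[0.17, 0, -0.26, 0, 9, 0, 0, 0.21, 0, -0.23, 0, 9, 0, 0, 0.25, 0, -0.19, 0, 9, 0, 0, 0.27, 0, -0.15, 0, 9, 0, 0, 0.29, 0, -0.11, 0, 9, 0, 0, 0.31, 0, -0.06, 0, 9, 0, 0, 0, 0, 0, 0, 0, 0, 0, 0, 0, 0, 0, 0, 0, 0]'

```text
clock: 6.9
ee_pos: [0.5595, -0.0514, 0.1156]
tcp_rot: [-0.446, 0.549, -0.549, 0.446]
wrist_force: [0.6, 4.1, 0.2]
gripper_width: 0.0157
```

```bash
python3 snap.py 4; python3 - <<'E'
from h import *
from bench import readout
o=readout.observe(); print(o["wrist_torque"]); R=Ro.from_quat(o["tcp_rot"]).as_matrix(); az=np.degrees(np.arctan2(R[1,2],R[0,2])); print(az, o["qpos"].round(2))
i=np.load("scene4.npz")["image"]; cv2.imwrite("pics/scene4zz.png",cv2.resize(i[200:260,250:320,::-1],None,fx=10,fy=10,interpolation=cv2.INTER_CUBIC))
E
```

```text
[ 0.5595203  -0.05137353  0.11565933] [-0.44569911  0.54897649 -0.54863693  0.44606573] 0.01608094435309184 [0.06785352 4.20882367 0.51414795]
[ 1.14193887 -0.04792777 -0.3415822 ]
-11.81517847874173 [-0.56  0.56  0.78  1.92 -0.52  0.87  0.28]
```

View pics/scene4zz.png

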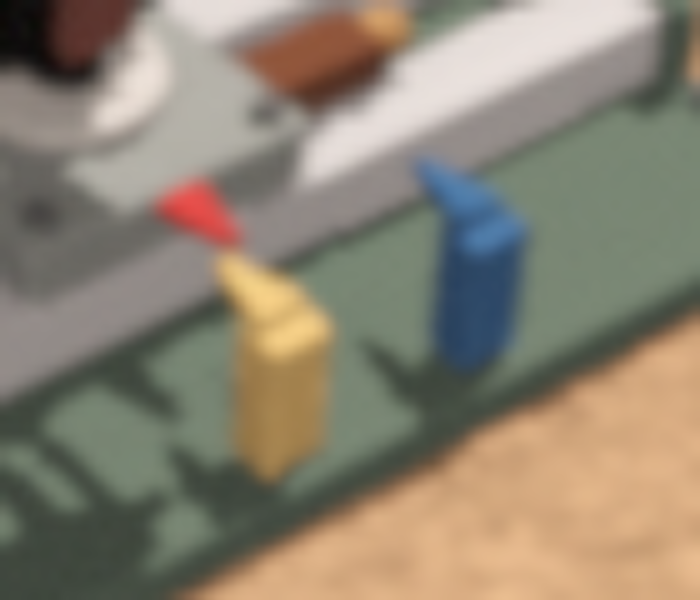

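View pics/top4z.png

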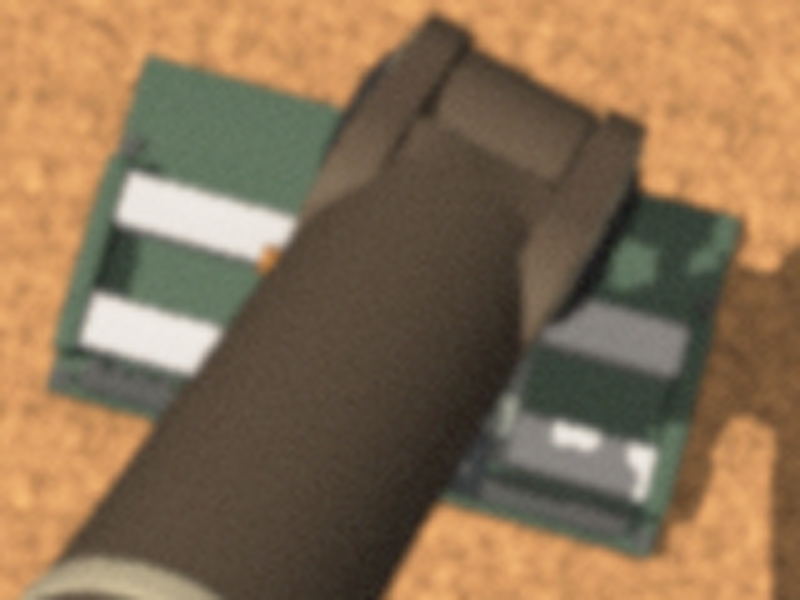

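```bash
cat >> h.py <<'E'
YAW=np.radians(-14.2); YD=np.array([-np.sin(YAW),np.cos(YAW),0]); XD=np.array([np.cos(YAW),np.sin(YAW),0])
E
python3 - <<'E'
from h import *
im,K,V=load("scene4")
p=onplane(zoom([(242,246),(217,257),(415,158)],250,200,10),.064,K,V)
print((p@np.c_[XD,YD]).round(4), p.round(4))
# colour-blob based: centroids of masks
hsv=cv2.cvtColor(im,cv2.COLOR_RGB2HSV)
def mask(lo,hi):
    m=cv2.inRange(hsv,lo,hi); m[:200]=0;m[262:]=0;m[:,:245]=0;m[:,320:]=0; return m
m=cv2.bitwise_or(mask((0,170,120),(6,255,255)),mask((174,170,120),(180,255,255)))
ys,xs=np.nonzero(m);print("red",len(xs),xs.mean(),ys.mean()); print(onplane([xs.mean(),ys.mean()],.064,K,V)@np.c_[XD,YD])
im0,_,_=load("scene0"); hsv=cv2.cvtColor(im0,cv2.COLOR_RGB2HSV)
m=cv2.bitwise_or(mask((0,170,120),(6,255,255)),mask((174,170,120),(180,255,255)))
ys,xs=np.nonzero(m);print("red0",len(xs),xs.mean(),ys.mean()); print(onplane([xs.mean(),ys.mean()],.064,K,V)@np.c_[XD,YD])
E
```

```text
[[0.6316 0.087 ]
 [0.6312 0.0789]
 [0.6307 0.1484]] [[ 0.6337 -0.0706  0.064 ]
 [ 0.6313 -0.0784  0.064 ]
 [ 0.6478 -0.0109  0.064 ]]
red 6 269.0 220.83333333333334
[[0.6137492  0.08527174]]
red0 6 279.5 215.5
[[0.61286706 0.12245073]]
```

play_rows --series '[0.3, 0, -0.01, 0, 8.7, 0, 0, 0.3, 0, 0.04, 0, 8.7, 0, 0, 0.29, 0, 0.09, 0, 8.6, 0, 0, 0, 0, 0, 0, 0, 0, 0, 0, 0, 0, 0, 0, 0, 0]'

```text
clock: 7.62
ee_pos: [0.5574, -0.0602, 0.1156]
tcp_rot: [-0.311, 0.635, -0.635, 0.311]
wrist_force: [0.3, 5.6, 1.6]
gripper_width: 0.0157
```

```bash
python3 snap.py 5; python3 - <<'E'
from h import *
from bench import readout
o=readout.observe(); print(o["wrist_torque"]); R=Ro.from_quat(o["tcp_rot"]).as_matrix(); az=np.degrees(np.arctan2(R[1,2],R[0,2])); print(az, o["qpos"].round(2))
i=np.load("scene5.npz")["image"]; cv2.imwrite("pics/scene5zz.png",cv2.resize(i[205:255,250:310,::-1],None,fx=12,fy=12,interpolation=cv2.INTER_CUBIC))
E
```

```text
[ 0.55738647 -0.06026446  0.1156622 ] [-0.31120303  0.635168   -0.63462848  0.31138558] 0.015832013832557553 [0.31255101 5.7532105  1.37571969]
[ 1.2056771  -0.00830656 -0.36527784]
-37.76202617139454 [-0.62  0.61  0.9   1.93 -0.61  0.9  -0.07]
```

View pics/scene5zz.png

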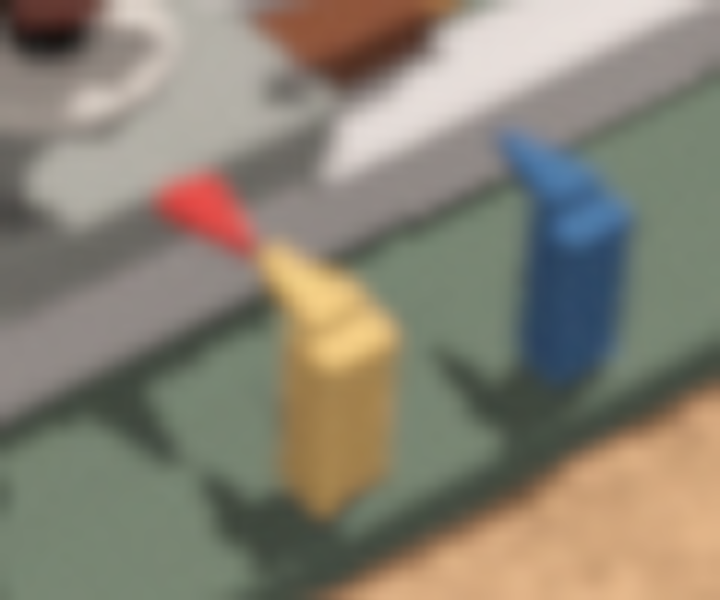

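View pics/scene5z.png

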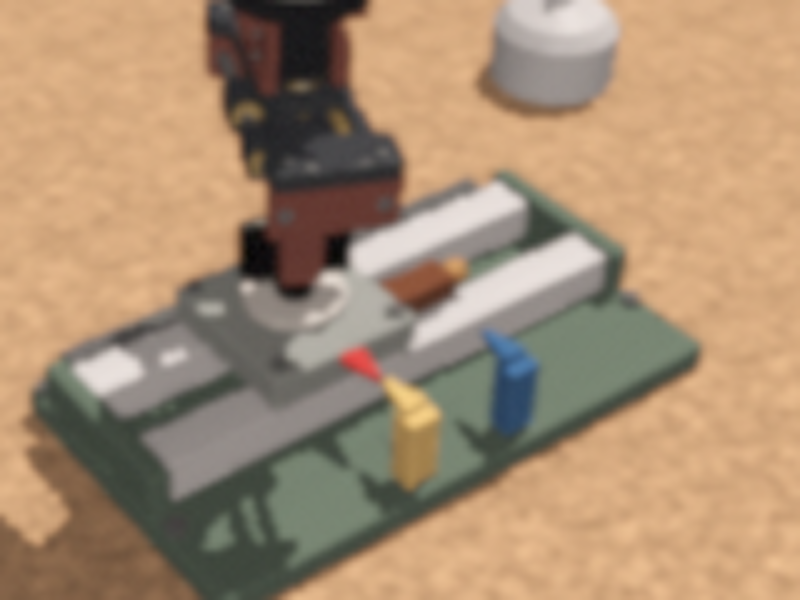

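```bash
python3 - <<'E'
from h import *
im,K,V=load("scene5")
p=onplane(zoom([(255,248),(262,246),(500,130)],250,205,12),.064,K,V)
q=p@np.c_[XD,YD]; print(q.round(4))
a=proj([p[0],p[0]+.004*XD,p[0]+.004*YD,p[0]+.004*np.array([0,0,1])],K,V); print(((a-a[0])*12).round(1))
E
```

```text
[[0.6304 0.078 ]
 [0.6308 0.0796]
 [0.6311 0.1487]]
[[  0.    0. ]
 [ 11.5   9.8]
 [ 14.2  -7. ]
 [  0.7 -14. ]]
```

play_rows --series '[0, 0, 0, 0, 0, 0, 20, 0, 0, 0, 0, 0, 0, 35, 0, 0, 0, 0, 0, 0, 50, 0, 0, 0, 0, 0, 0, 50, 0, 0, 0, 0, 0, 0, 50, 0, -2, 0, 0, 0, 0, 50, 0, -3, 0, 0, 0, 0, 50, 0, -4, 0, 0, 0, 0, 50, 0, -4, 0, 0, 0, 0, 50, -3, 0, -3, 0, 0, 0, 50, -4, 0, -3, 0, 0, 0, 50, -4, 0, -3, 0, 0, 0, 50, -4, 0, -3, 0, 0, 0, 50, -4, 0, -3, 0, 0, 0, 50, -4, 0, -3, 0, 0, 0, 50, -4, 0, -3, 0, 0, 0, 50, 0, 0, 0, 0, 0, 0, 50]'

```text
clock: 9.85
ee_pos: [0.5575, 0.2865, 0.246]
tcp_rot: [-0.312, 0.635, -0.634, 0.312]
wrist_force: [-0.5, 0.3, -0.3]
gripper_width: 0.044
```

```bash
python3 snap.py 6; python3 - <<'E'
import numpy as np,cv2
i=np.load("top6.npz")["image"]; cv2.imwrite("pics/top6zz.png",cv2.resize(i[125:185,250:320,::-1],None,fx=10,fy=10,interpolation=cv2.INTER_CUBIC))
i=np.load("scene6.npz")["image"]; cv2.imwrite("pics/scene6zz.png",cv2.resize(i[205:255,250:310,::-1],None,fx=12,fy=12,interpolation=cv2.INTER_CUBIC))
E
```

```text
[0.5584708  0.28110544 0.24652173] [ 0.30968927 -0.63525437  0.63598349 -0.30995071] 0.04407257935443203 [-0.15390561  0.47647316  0.90485221]
```

View pics/top6zz.png

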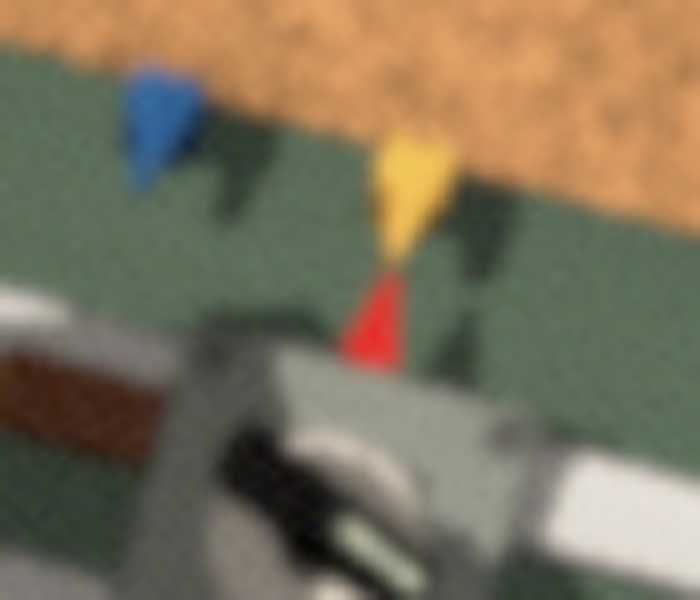

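View pics/scene6zz.png

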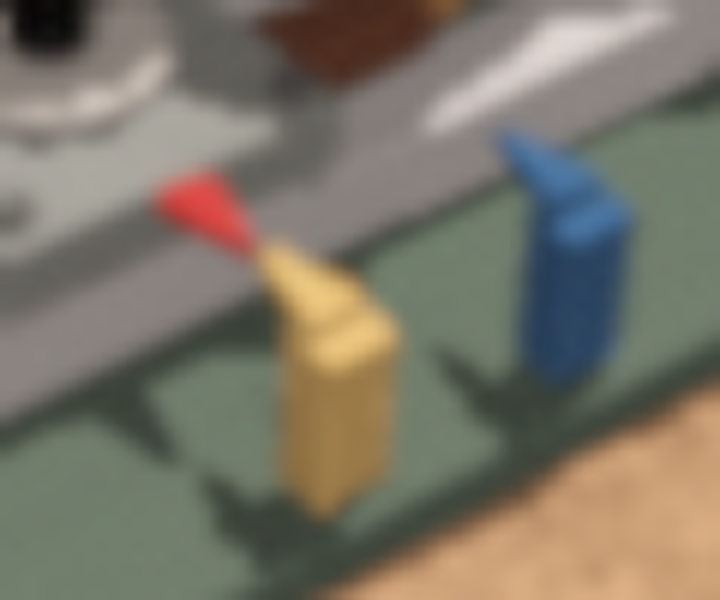

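```bash
python3 - <<'E'
from h import *
S=8
for n in ("top6","scene6"):
    im,K,V=load(n); u=cv2.resize(im,None,fx=S,fy=S,interpolation=cv2.INTER_CUBIC); hsv=cv2.cvtColor(u,cv2.COLOR_RGB2HSV)
    box=(130,165,255,300) if n[0]=="t" else (205,250,250,310)
    for nm,rs in dict(red=[((0,150,110),(7,255,255)),((172,150,110),(180,255,255))],brass=[((17,110,160),(26,255,255))],blue=[((100,120,70),(115,255,255))]).items():
        m=sum(cv2.inRange(hsv,*r) for r in rs); b=np.zeros_like(m); y0,y1,x0,x1=[v*S for v in box]; b[y0:y1,x0:x1]=m[y0:y1,x0:x1]
        c=max(cv2.findContours(b,cv2.RETR_EXTERNAL,cv2.CHAIN_APPROX_NONE)[0],key=cv2.contourArea)
        P=(c[:,0]+.5)/S-.5; w=onplane(P,.064,K,V)@np.c_[XD,YD]
        k=w[:,0].argmax() if nm=="red" else w[:,0].argmin(); tip=w[k]
        # width slices: midline y against x
        xs=np.linspace(w[:,0].min()+.001,w[:,0].max()-.001,9); mid=[(round(x*1e3,1),round((w[abs(w[:,0]-x)<.0008,1].min()+w[abs(w[:,0]-x)<.0008,1].max())*500,1)) for x in xs]
        print(n,nm,"tip",(tip*1e3).round(1),"midline",[tuple(map(float,t)) for t in mid])
E
```

```text
top6 red tip [628.1  75.9] midline [(606.7, 76.7), (609.2, 76.6), (611.8, 76.4), (614.3, 76.3), (616.9, 76.3), (619.4, 76.4), (622.0, 76.5), (624.5, 76.3), (627.1, 76.1)]
top6 brass tip [634.2  77.5] midline [(635.2, 77.3), (639.3, 77.5), (643.4, 77.6), (647.4, 77.8), (651.5, 77.9), (655.6, 78.3), (659.6, 78.4), (663.7, 80.0), (667.8, 77.8)]
top6 blue tip [637.5 146.3] midline [(638.5, 146.5), (641.5, 146.6), (644.5, 145.7), (647.5, 145.5), (650.6, 145.8), (653.6, 145.5), (656.6, 145.5), (659.7, 145.6), (662.7, 145.9)]
scene6 red tip [625.3  76.2] midline [(606.4, 76.9), (608.6, 77.3), (610.9, 77.2), (613.1, 76.6), (615.3, 76.8), (617.6, 77.1), (619.8, 76.7), (622.1, 76.5), (624.3, 76.5)]
scene6 brass tip [633.8  78.6] midline [(634.8, 78.4), (639.7, 77.5), (644.6, 79.7), (649.4, 79.8), (654.3, 78.6), (659.2, 75.3), (664.0, 74.0), (668.9, 73.4), (673.8, 72.7)]
scene6 blue tip [639.2 147.7] midline [(640.2, 147.0), (647.6, 147.0), (655.0, 146.0), (662.4, 141.6), (669.9, 137.0), (677.3, 129.7), (684.7, 121.5), (692.1, 114.6), (699.5, 109.9)]
```

```bash
python3 - <<'E'
from h import *
from bench import readout
o=readout.observe(); print(o["ee_pos"])
k=np.array([.5574,-.0603,.246])
print(*[x.round(2) for x in step(o["ee_pos"],o["tcp_rot"],k,down(-37.8))])
print(down(-37.8).inv().apply(YD*.11).round(3))
E
```

```text
[0.5584708  0.28110544 0.24652173]
[26.96  0.08 20.95] [-0.06 -0.23  0.01]
[-0.101  0.    -0.044]
```

play_rows --series '[3.3, 0, 2.6, 0, 0, 0, 50, 3.4, 0, 2.7, 0, 0, 0, 50, 3.4, 0, 2.7, 0, 0, 0, 50, 3.4, 0, 2.6, 0, 0, 0, 50, 3.4, 0, 2.6, 0, 0, 0, 50, 3.4, 0, 2.6, 0, 0, 0, 50, 3.4, 0, 2.6, 0, 0, 0, 50, 3.3, 0, 2.6, 0, 0, 0, 50, 0, 0, 0, 0, 0, 0, 50, 0, 0, 0, 0, 0, 0, 50, 0, 0, 0, 0, 0, 0, 50]'

```text
clock: 11.32
ee_pos: [0.5573, -0.0598, 0.2457]
tcp_rot: [-0.31, 0.636, -0.635, 0.31]
wrist_force: [0.1, 1.0, 0.6]
gripper_width: 0.0438
```

```bash
python3 - <<'E'
from h import *
from bench import readout
o=readout.observe(); print(o["ee_pos"])
k=np.array([.5574,-.0603,.1157])
print(*[x.round(2) for x in step(o["ee_pos"],o["tcp_rot"],k,down(-37.8))])
E
```

```text
[ 0.55728028 -0.05976174  0.24570744]
[ 0.04 13.    0.05] [ 0.02 -0.2  -0.02]
```

Back above the knob with the same yaw. I'll descend, grip, turn back 3.2° counter-clockwise, then open again.

play_rows --series '[0, 3, 0, 0, 0, 0, 50, 0, 3, 0, 0, 0, 0, 50, 0, 3, 0, 0, 0, 0, 50, 0, 2, 0, 0, 0, 0, 50, 0, 1, 0, 0, 0, 0, 50, 0, 1, 0, 0, 0, 0, 50, 0, 0, 0, 0, 0, 0, 50, 0, 0, 0, 0, 0, 0, 15, 0, 0, 0, 0, 0, 0, 5, 0, 0, 0, 0, 0, 0, 0, 0, 0, 0, 0, 0, 0, 0, 0, 0, 0, 0, 0, 0, 0]' --newtons 50

```text
clock: 12.82
ee_pos: [0.5573, -0.0604, 0.1159]
tcp_rot: [-0.31, 0.636, -0.635, 0.31]
wrist_force: [-3.1, 2.4, 5.1]
gripper_width: 0.0155
```

```bash
python3 - <<'E'
from h import *
from bench import readout
o=readout.observe(); R=Ro.from_quat(o["tcp_rot"]).as_matrix(); print(o["ee_pos"],o["wrist_force"],o["gripper_width"],np.degrees(np.arctan2(R[1,2],R[0,2])))
E
```

```text
[ 0.55727625 -0.06037008  0.11591702] [-3.1077176   2.35855747  5.1336594 ] 0.015452760300205058 -38.05638815220702
```

play_rows --series '[-0.05, 0, -0.02, 0, -1.6, 0, 0, -0.05, 0, -0.02, 0, -1.6, 0, 0, 0, 0, 0, 0, 0, 0, 0, 0, 0, 0, 0, 0, 0, 0, 0, 0, 0, 0, 0, 0, 0]'

```text
clock: 13.45
ee_pos: [0.5575, -0.0593, 0.1159]
tcp_rot: [-0.327, 0.627, -0.627, 0.327]
wrist_force: [-2.4, 1.0, 5.5]
gripper_width: 0.0158
```

```bash
python3 - <<'E'
from h import *
from bench import readout
o=readout.observe(); R=Ro.from_quat(o["tcp_rot"]).as_matrix(); print(o["ee_pos"],o["wrist_force"],o["gripper_width"],np.degrees(np.arctan2(R[1,2],R[0,2])))
E
```

```text
[ 0.557546   -0.05933188  0.11590672] [-2.40594775  0.97890091  5.54016173] 0.015811877603929075 -34.868292460925545
```

play_rows --series '[0, 0, 0, 0, 0, 0, 20, 0, 0, 0, 0, 0, 0, 35, 0, 0, 0, 0, 0, 0, 50, 0, 0, 0, 0, 0, 0, 50, 0, 0, 0, 0, 0, 0, 50, 0, -2, 0, 0, 0, 0, 50, 0, -3, 0, 0, 0, 0, 50, 0, -4, 0, 0, 0, 0, 50, 0, -4, 0, 0, 0, 0, 50, -3, 0, -3, 0, 0, 0, 50, -4, 0, -3, 0, 0, 0, 50, -4, 0, -3, 0, 0, 0, 50, -4, 0, -3, 0, 0, 0, 50, -4, 0, -3, 0, 0, 0, 50, -4, 0, -3, 0, 0, 0, 50, -4, 0, -3, 0, 0, 0, 50, 0, 0, 0, 0, 0, 0, 50, 0, 0, 0, 0, 0, 0, 50]'

```text
clock: 15.7
ee_pos: [0.5398, 0.281, 0.2466]
tcp_rot: [0.327, -0.627, 0.627, -0.327]
wrist_force: [-0.6, -1.6, -0.7]
gripper_width: 0.044
```

```bash
python3 snap.py 7; python3 - <<'E'
from h import *
S=8
for n in ("top7","scene7"):
    im,K,V=load(n); cv2.imwrite(f"pics/{n}full.png",im[:,:,::-1]); u=cv2.resize(im,None,fx=S,fy=S,interpolation=cv2.INTER_CUBIC); hsv=cv2.cvtColor(u,cv2.COLOR_RGB2HSV)
    box=(130,165,255,300) if n[0]=="t" else (205,250,250,310)
    for nm,rs in dict(red=[((0,150,110),(7,255,255)),((172,150,110),(180,255,255))],brass=[((17,110,160),(26,255,255))]).items():
        m=sum(cv2.inRange(hsv,*r) for r in rs); b=np.zeros_like(m); y0,y1,x0,x1=[v*S for v in box]; b[y0:y1,x0:x1]=m[y0:y1,x0:x1]
        c=max(cv2.findContours(b,cv2.RETR_EXTERNAL,cv2.CHAIN_APPROX_NONE)[0],key=cv2.contourArea)
        P=(c[:,0]+.5)/S-.5; w=onplane(P,.064,K,V)@np.c_[XD,YD]
        k=w[:,0].argmax() if nm=="red" else w[:,0].argmin(); tip=w[k]
        xs=np.linspace(w[:,0].min()+.001,w[:,0].max()-.001,9); mid=[(round(x*1e3,1),round((w[abs(w[:,0]-x)<.0008,1].min()+w[abs(w[:,0]-x)<.0008,1].max())*500,1)) for x in xs]
        print(n,nm,"tip",(tip*1e3).round(1),"midline",[tuple(map(float,t)) for t in mid])
i=np.load("top7.npz")["image"]; cv2.imwrite("pics/top7zz.png",cv2.resize(i[125:185,250:320,::-1],None,fx=10,fy=10,interpolation=cv2.INTER_CUBIC))
E
```

```text
[0.54006955 0.28020428 0.24649645] [ 0.32625962 -0.62716089  0.62727489 -0.32672633] 0.04367837860407752 [-0.15393812 -0.79948947 -0.5388491 ]
top7 red tip [628.9  76.8] midline [(606.8, 77.3), (609.4, 77.4), (612.0, 77.5), (614.7, 77.5), (617.3, 77.5), (620.0, 77.4), (622.6, 77.3), (625.3, 77.4), (627.9, 77.2)]
top7 brass tip [634.2  77.5] midline [(635.2, 77.3), (639.3, 77.5), (643.3, 77.6), (647.4, 77.8), (651.5, 77.9), (655.5, 78.3), (659.6, 78.4), (663.6, 80.3), (667.7, 77.8)]
scene7 red tip [626.3  76.7] midline [(606.4, 78.2), (608.7, 78.0), (611.1, 77.8), (613.5, 78.0), (615.8, 78.3), (618.2, 78.3), (620.6, 77.8), (622.9, 77.6), (625.3, 77.4)]
scene7 brass tip [633.8  78.6] midline [(634.8, 78.4), (639.7, 77.4), (644.6, 79.5), (649.4, 78.8), (654.3, 77.4), (659.2, 75.2), (664.1, 74.0), (668.9, 73.4), (673.8, 72.4)]
```

View pics/top7zz.png

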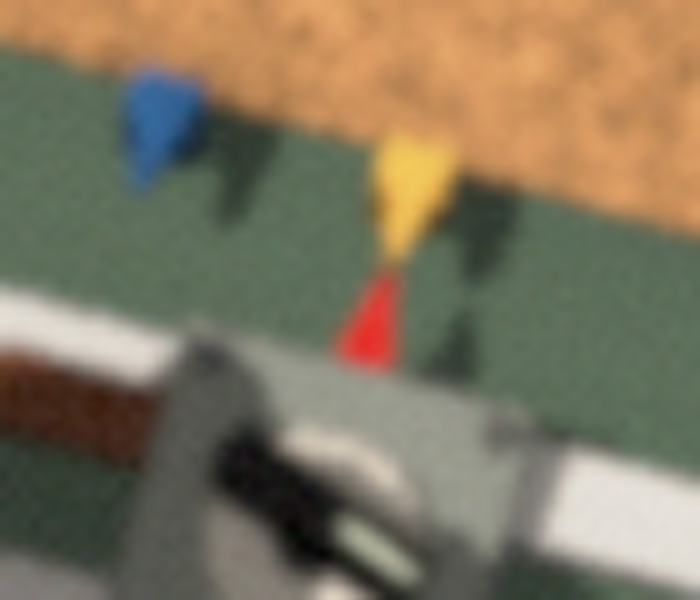

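View pics/top7full.png

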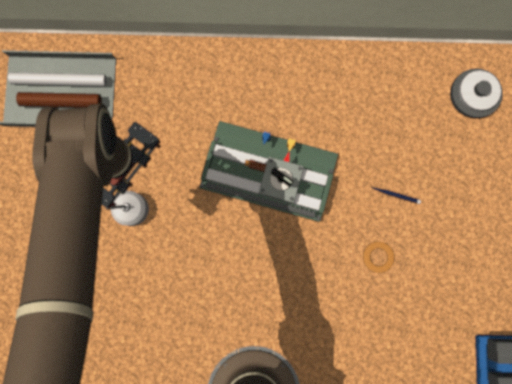

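The zoomed top view shows the red tip (395,270) meeting the brass tip (397,265), and the midlines agree along the bed to about 0.1 mm. In the full view the can, washer and punch are where they started, and the gripper is clear of everything.

```bash
python3 -c "
from bench import ticket; print(ticket.job_done())"
```

```text
the job is handed in; nothing more can be done
None
```

The red pointer now stands tip to tip with the brass clip, and the knob has been let go. The job was handed in at about 16 s on the robot's clock.

I gripped the knob's bar and turned it about 134° clockwise, with the tool following the carriage. I then let go, moved clear and measured. The pointer had gone about 1.1 mm too far, so I gripped the knob again, turned it back about 3.2°, opened the jaws and moved away.

**Last checks**
- **Top view:** the pointer's and the brass clip's midlines near the tips both lie at 77.4 mm along the bed, so they agree to about 0.1 mm.
- **Scene view:** it is coarser, and puts the pointer 0 to 1 mm towards −y of the brass clip by midlines. The raw tip pixels there differ by 1.9 mm (0.7 mm in the top view).
- **Scene view disagreement:** tips picked by eye showed almost none of the 4 mm gap between pointer and clip. I put this down to image blur and the tip's height, and relied on the top view.
- **Surroundings:** the oil can, washer and punch look undisturbed in the final picture, judged by eye. The gripper ended up well above the slide and touching nothing. The wrist force readings I took stayed under about 7 N.

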